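# Tip out the ferrite cores and hold the empty pan ready

## Task

Pick up the parts pan by its orange handle and tip it over the blue tray so that all four ferrite cores end up in the tray. Then turn the empty pan upright again and hold it level and still over the green round mat, about 15 cm above the bench, ready for the next batch: finish while still holding it there. Leave the handheld radio, the mug and the solder spool where they stand.

Things in the scene. Friction and masses are not known exactly. Their poses are not given: they have to be found in the camera images.
- pan: loose aluminium parts pan, 0.12 to 0.21 kg, on a fixed wooden disc 100 mm across, 15 mm high. Floor 80 mm across; 3 mm wall flaring straight at 40 degrees to a rim 150 mm across, 30 mm high: cores stay in below 45 degrees of tip, all slide out at 65 to 80. Origin at the centre of its underside, z up out of the mouth, straight orange handle along -x
- pan_grip (a point): where to grip the handle: centre of its cross-section, at (-120, 0, 26) mm in the pan's frame, same axes. The handle is a straight level bar, 16 mm wide (y), 18 mm high (z), reaching from 68 to 173 mm from the pan's axis along -x; at the start its lower face is 32 mm above the bench
- core0: one of four loose dark ferrite cores, chunky cylinders 20 mm across and 14 mm high, with an orange bore mark on both ends, about 20 g; origin at the centre of its underside, z along its axis. All four stand in the pan at the start
- core1: one of four loose dark ferrite cores, chunky cylinders 20 mm across and 14 mm high, with an orange bore mark on both ends, about 20 g; origin at the centre of its underside, z along its axis. All four stand in the pan at the start
- core2: one of four loose dark ferrite cores, chunky cylinders 20 mm across and 14 mm high, with an orange bore mark on both ends, about 20 g; origin at the centre of its underside, z along its axis. All four stand in the pan at the start
- core3: one of four loose dark ferrite cores, chunky cylinders 20 mm across and 14 mm high, with an orange bore mark on both ends, about 20 g; origin at the centre of its underside, z along its axis. All four stand in the pan at the start
- tray: fixed open blue plastic tray, 200 mm (its x) by 180 mm (its y), 40 mm high, walls and floor 4 mm; origin at the centre of its underside, z up
- mat: fixed flat green round mat, 120 mm across, 2 mm thick; origin at the centre of its underside. The mat and the riser with the pan lie on opposite sides of the tray, either way round
- radio: bystander: black handheld radio standing upright, 36 x 58 x 115 mm with a 90 mm stub antenna on top, loose; origin at the centre of its underside
- mug: bystander: white ceramic mug, 80 mm across, 95 mm high, handle at its +y, loose; origin at the centre of its underside
- spool: bystander: solder spool, black flanges and bright solder, standing on its flange, 54 mm across, 40 mm high, loose; origin at the centre of its underside
Not all that is in view belongs to the job. Of the things that look like the pan, the smaller one is meant.

How it is judged:
On the way, in this order (a step that is already met when the one before it is completed fails the run):
1. the pan is tipped (more than 0.5 rad) in the air over the tray (angle between pan's own z axis and vertical above 0.5 rad and height (world z) of pan_grip above 0.06 m and horizontal distance between pan and tray below 0.16 m), for 0.05 s.
2. all four cores lie in the tray (x of core0 in the frame of tray between -0.1 and 0.1 m and y of core0 in the frame of tray between -0.09 and 0.09 m and z of each of core0, core1, core2, core3 in the frame of tray below 0.04 m and x of core1 in the frame of tray between -0.1 and 0.1 m and y of core1 in the frame of tray between -0.09 and 0.09 m and x of core2 in the frame of tray between -0.1 and 0.1 m and y of core2 in the frame of tray between -0.09 and 0.09 m and x of core3 in the frame of tray between -0.1 and 0.1 m and y of core3 in the frame of tray between -0.09 and 0.09 m), for 0.2 s.
At the end, for the whole second after the job is handed in: All four cores lie within the tray below its rim; the pan is held by the fingers, its centre within 60 mm of the mat's centre seen from above, its underside 100 to 220 mm above the bench, mouth up and level within 0.15 rad (about 8 degrees), moving slower than 0.03 m/s and 0.15 rad/s (all of step 2 and horizontal distance between pan and mat below 0.06 m and height (world z) of pan between 0.1 and 0.22 m and angle between pan's own z axis and vertical below 0.15 rad and linear speed of pan below 0.03 m/s and angular speed of pan below 0.15 rad/s and contact force between pan and the fingers above 1 N); the arm keeps its last pose, push and grip.
It fails at once if the radio, mug or spool is moved more than 30 mm (distance of any of radio, mug, spool from where it was at the start of the episode above 0.03 m).
It also fails if it takes over 70 s, if anything falls off the work surface, if the arm or the gripper's body presses on something with over 40 N, if the wrist force passes 120 N, or if a joint passes its speed limit or range.

## Robot

A 6-joint arm with a two-finger parallel gripper is mounted at the origin on the work surface. World frame = base frame: x ahead of the robot, y to its left, z up, the work surface at z = 0. Lengths are in m, angles in rad, forces in N, time in s.
With the tool pointing down it reaches from about 0.425 to 0.95 m from the base axis. Payload 3.5 kg.
Tool frame: the origin (TCP) lies on the centre line of the jaws, within the pads' length; the fingertips stand 17 mm ahead of it and the grasp point (between the pads) lies 2 mm behind it (r.tip_reach is the distance from the TCP to the fingertips, in m); z points along the fingers, y is the line along which they close (so a half turn about z gives the same grasp; the last joint's range is limited). The gripper opens to 85 mm and grips with 20 to 120 N. Pads are 22 mm wide; open, the fingers measure 114 mm over their backs; the gripper's body (76 mm by 85 mm) begins 54 mm behind the grasp point. The pads swing forward as they close: fully open they stand 13 mm farther back than shut.
Start: joints at [-1.292, 0.286, 1.577, -0, 1.279, -0.15], TCP at [0.281, -0.614, 0.223] pointing down, gripper open.
Joint ranges: [-2.77, 2.77], [-0.9, 2.22], [0.21, 2.48], [-1.53, 4.67], [0.24, 2.81], [-2.84, 2.84]. Speed limits (rad/s): [2.79, 2.79, 3.14, 3.14, 3.14, 3.14].

## Interface

Orientations are given as a unit quaternion [x, y, z, w].
In Python, from bench import get_obs, vision, close_job, finder, r gives the robot as it stands. The module is installed in compiled form; this text tells all that it offers.
- The arm moves only by the tool carry_out, never from a script. Its argument "commands" is a list of rows, each an object of numbers: "jaw": the finger opening in mm, from 0 to 85.4; "dx", "dy", "dz": the shift along the world's x, y, z in mm; "rx", "ry", "rz": the turn, a rotation vector about the world's x, y, z in rad. In form: [{"jaw": .., "dx": .., "dy": .., "dz": .., "rx": .., "ry": .., "rz": ..}, ...]. A call has 1 to 10 rows; each row shifts and turns the commanded pose from where the row before left it; what a row does not reach is not made up. A row lasts 1/10 s, in which the tool goes at most 50 mm and 8.59 degrees, less where a joint would pass 70% of its speed; a pose out of reach is approached as far as the arm can. A call with a gripper value outside its range is refused whole. The fingers move at their own pace and stop on an object; "newtons" is the grip in N (left out, the last holds). Time passes only in rows, so rows that do not move let the fingers close. It gives the time, the measured TCP pose, the force, the opening and the grip force at its end, in the units of the state.
- get_obs(): the state, without advancing time (a new reading comes with each control period).
- vision.grab_frame(name): name is "scene" or "top"; returns (picture, depth): 480x640x3 uint8, red, green, blue; 480x640 float32, m along the optical axis (not along the pixel's ray), 0 where there is no reading.
- vision.camera_model(name): a dict with "fx", "fy", "cx", "cy" (pixels), "cam_to_world" (4x4, takes a point from camera to world coordinates). Camera axes: x right, y up, looking along -z (the intrinsics and any distortion apply to the point x, -y, -z); pixel columns grow to the right and rows downward; lengths in m; the calibration is good to about 2 mm. A picture is of the moment at which its call begins. camera_model takes no time and is no camera call.
- close_job(): hands the job in; it is judged then, once.
Trained networks look in the newest picture that a camera, given by its name, has taken for a name from the list of things; names that differ only in an ending like _2 or _b are one class to them, and where a whole thing is asked for, a point or a joint stands for the part that bears it (a point fixed in the world has none). Each returns a list of dicts, best first, with "confidence" (0 to 1); they miss things now and then, are a little off and sometimes report something else, mostly with a low value. They report only what shows in the picture. A call takes as long as a camera call. They do not tell look-alikes from the thing itself.
- finder.regions_of(camera, name): "region" (480x640 bool, what is visible of it) and "rect" ([left, top, width, height] in pixels, round what is visible of it).
- finder.spot_point(camera, name): "uv" ([column, row] in pixels: a listed point, or the origin of a listed thing).
The state is a dict: "clock": time; "qpos": joint angles; "dq": joint speeds; "joint_torque": joint torques, N m; "position": TCP position; "ee_rot": TCP orientation; "force": force on the tool from outside, world axes, zero at the start; "moment": the same for the moment, N m; "opening": finger opening in m; "grasp_force": force on a finger pad.
Only numpy, scipy, OpenCV 4.12 (cv2) and the standard library are available. Lean on these libraries where they do the work, as an engineer would, in place of code of your own. Each camera call takes 0.05 s, during which the arm holds its last target. There are 200 camera calls.

## Working session

There is one attempt and no reset: what is moved stays moved. The work goes in short steps, Python scripts to look and compute and a tool call to move; the robot and the scene stay as the last step left them, time stands still between calls to the robot, and variables do not carry over. Pictures are saved under pics/ and viewed, at most 10 in all, crops included, and the job is handed in when it is done.

Besides the shell and the picture viewer there is one more tool, called as a command line: name --argument value ..., lists and objects as JSON in quotes. carry_out: Moves the arm, as the interface text tells. Its arguments: {"type":"object","properties":{"commands":{"type":"array"},"newtons":{"type":"number"}},"required":["commands"]}

```bash
mkdir -p pics
cat > h.py <<'E'
import numpy as np, cv2
from bench import get_obs, vision, close_job, finder, r
def world(cam, depth, us, vs):
    m=vision.camera_model(cam); us=np.asarray(us); vs=np.asarray(vs)
    d=depth[vs,us]; 
    p=np.stack([(us-m["cx"])/m["fx"]*d, -(vs-m["cy"])/m["fy"]*d, -d, np.ones_like(d)])
    return (np.array(m["cam_to_world"])@p)[:3].T[d>0]
def region_pts(cam, depth, reg):
    v,u=np.nonzero(reg); return world(cam,depth,u,v)
E
python3 - <<'E'
from h import *
for c in ("scene","top"):
    im,d=vision.grab_frame(c); cv2.imwrite(f"pics/{c}0.png",im[:,:,::-1])
    m=vision.camera_model(c); print(c,{k:np.round(v,3).tolist() for k,v in m.items()})
    for n in ("pan","tray","mat","radio","mug","spool","core0"):
        for x in finder.regions_of(c,n):
            P=region_pts(c,d,x["region"])
            if len(P): print(c,n,round(x["confidence"],2),x["rect"],np.round(np.percentile(P,[2,50,98],axis=0),3).tolist())
    for x in finder.spot_point(c,"pan_grip"): print(c,"grip",x)
print(get_obs()["clock"],get_obs()["ee_rot"])
E
```

```text
scene {'fx': 603.223, 'fy': 603.223, 'cx': 314.968, 'cy': 238.685, 'cam_to_world': [[0.886, -0.344, 0.312, 1.004], [0.464, 0.65, -0.602, -0.883], [0.005, 0.678, 0.735, 1.144], [0.0, 0.0, 0.0, 1.0]]}
scene pan 0.94 [170.2, 300.2, 105.9, 58.2] [[0.369, -0.359, 0.016], [0.5, -0.294, 0.034], [0.585, -0.227, 0.051]]
scene pan 0.94 [9.3, 315.4, 132.0, 133.8] [[0.196, -0.701, 0.0], [0.277, -0.497, 0.023], [0.365, -0.402, 0.047]]
scene tray 0.77 [265.6, 217.5, 105.8, 88.8] [[0.466, -0.11, -0.001], [0.562, -0.013, 0.006], [0.665, 0.071, 0.041]]
scene tray 0.46 [231.8, 325.9, 8.0, 9.2] [[0.496, -0.306, 0.021], [0.505, -0.297, 0.032], [0.513, -0.286, 0.036]]
scene mat 0.63 [341.0, 170.7, 44.8, 26.7] [[0.485, 0.247, -0.003], [0.539, 0.299, 0.003], [0.591, 0.354, 0.008]]
scene radio 0.65 [163.9, 359.7, 40.7, 76.8] [[0.516, -0.539, 0.004], [0.545, -0.514, 0.098], [0.554, -0.484, 0.203]]
scene radio 0.42 [380.9, 115.1, 29.2, 43.8] [[0.521, 0.443, 0.003], [0.56, 0.461, 0.063], [0.596, 0.526, 0.098]]
scene radio 0.3 [170.9, 300.1, 104.0, 59.4] [[0.363, -0.359, 0.001], [0.501, -0.294, 0.033], [0.585, 
[... 1708 characters left out ...]
4, 39.9, 42.2] [[0.486, 0.253, -0.004], [0.538, 0.306, 0.002], [0.592, 0.358, 0.008]]
top radio 0.8 [477.8, 227.0, 37.1, 21.6] [[0.514, -0.532, 0.005], [0.531, -0.486, 0.109], [0.552, -0.475, 0.205]]
top mug 0.74 [128.7, 215.6, 48.5, 30.8] [[0.519, 0.449, 0.001], [0.561, 0.5, 0.045], [0.594, 0.546, 0.097]]
top spool 0.72 [321.7, 155.7, 19.4, 19.2] [[0.744, -0.05, -0.002], [0.766, -0.024, 0.038], [0.794, 0.0, 0.046]]
top core0 0.56 [417.1, 246.0, 7.5, 6.2] [[0.495, -0.299, 0.025], [0.504, -0.29, 0.032], [0.51, -0.283, 0.037]]
top grip {'uv': [541.3, 324.7], 'confidence': 0.92}
top grip {'uv': [427.1, 283.1], 'confidence': 0.82}
0.9 [9.77104366e-01 2.12760565e-01 5.06404137e-07 2.53375852e-05]
```

View pics/scene0.png

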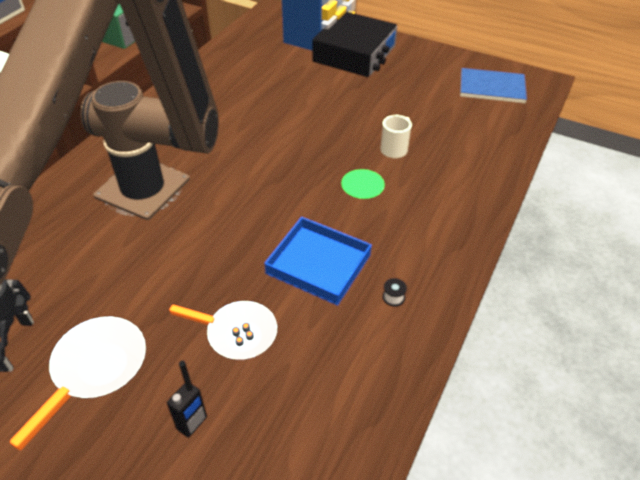

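View pics/top0.png

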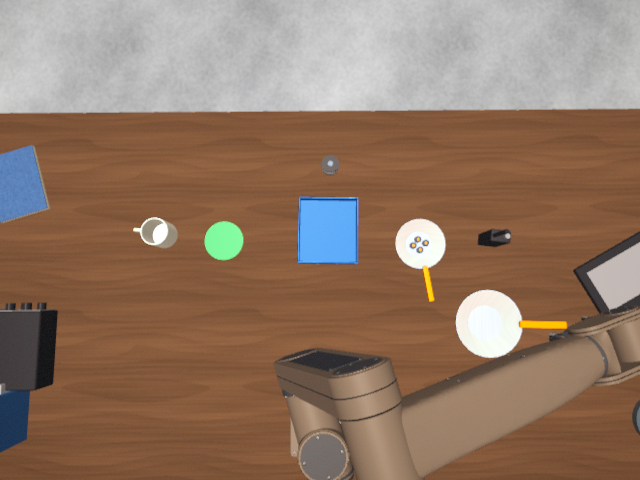

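Both views show two pans: the one at scene (243,330) / top (420,243), which holds four cores, and an empty one at scene (98,356) / top (489,323). The first is visibly smaller and holds the cores, so it is the one meant. The tray is at top (328,230), the mat at (224,240), the spool at (330,164), the mug at (158,233) and the radio at (494,237). I'll confirm with a crop and measure precisely.

Run:
```python
from h import *
for c in ("top","scene"):
    im,d=vision.grab_frame(c)
    hsv=cv2.cvtColor(im,cv2.COLOR_RGB2HSV)
    def mask(lo,hi): return cv2.inRange(hsv,np.array(lo),np.array(hi))>0
    x=[q for q in finder.regions_of(c,"pan")]
    x=max(x,key=lambda q:q["confidence"])
    P=region_pts(c,d,x["region"])
    l,t,w,h=map(int,x["rect"])
    og=mask((8,180,180),(25,255,255)); box=np.zeros_like(og); box[t-5:t+h+5,l-5:l+w+5]=1
    # handle: orange, component large, exclude core marks
    n,lab,st,_=cv2.connectedComponentsWithStats((og&box).astype(np.uint8))
    k=1+np.argmax(st[1:,4]); O=region_pts(c,d,lab==k); O=O[(O[:,2]>.04)]
    cen,ax,_=(lambda m:(m.mean(0),np.linalg.svd(m[:,:2]-m[:,:2].mean(0))[2][0],0))(O)
    s=(O[:,:2]-cen[:2])@ax
    print(c,"handle cen",cen.round(4),"axis",ax.round(3),np.degrees(np.arctan2(ax[1],ax[0])).round(1),"range",s.min().round(3),s.max().round(3),"z",np.percentile(O[:,2],[5,50,95]).round(3))
    # rim circle: pts near z>.04 non-orange
    v,u=np.nonzero(x["region"]&~cv2.dilate(og.astype(np.uint8),np.ones((3,3))).astype(bool))
    W=world(c,d,u,v); W=W[W[:,2]>.037]
    A=np.c_[2*W[:,:2],np.ones(len(W))]; sol=np.linalg.lstsq(A,(W[:,:2]**2).sum(1),rcond=None)[0]
    print(" rim",sol[:2].round(4),"r",np.sqrt(sol[2]+sol[0]**2+sol[1]**2).round(4),len(W))
    g=region_pts(c,d,mask((45,120,100),(75,255,255))); g=g[(g[:,2]<.02)&(abs(g[:,2])<.02)&(g[:,1]>.2)&(g[:,1]<.4)]
    print(" mat",((np.percentile(g,1,axis=0)+np.percentile(g,99,axis=0))/2).round(4),np.ptp(g,axis=0).round(3))
    b=region_pts(c,d,mask((100,120,80),(125,255,255))); b=b[(b[:,1]>-.2)&(b[:,1]<.15)&(b[:,0]<.75)&(b[:,0]>.4)]
    rr=cv2.minAreaRect((b[:,:2]).astype(np.float32)); print(" tray",rr)
    if c=="scene": cv2.imwrite("pics/crop.png",cv2.resize(im[280:460,0:300,::-1],None,fx=2.6,fy=2.6,interpolation=cv2.INTER_CUBIC))
```

```text
top handle cen [ 0.3998 -0.3095  0.0487] axis [-0.988 -0.155] -171.1 range -0.05 0.05 z [0.044 0.049 0.054]
 rim [ 0.5213 -0.2901] r 0.0679 472
 mat [0.5372 0.3087 0.002 ] [0.116 0.115 0.018]
 tray ((0.5652545690536499, -0.014974281191825867), (0.17867007851600647, 0.20001450181007385), 89.04114532470703)
scene handle cen [ 0.2799 -0.656   0.0446] axis [-0.034 -0.999] -91.9 range -0.074 0.059 z [0.041 0.045 0.048]
 rim [ 0.2863 -0.5032] r 0.0993 498
 mat [0.5389 0.3034 0.0024] [0.122 0.127 0.019]
 tray ((0.5652161240577698, -0.003387138247489929), (0.22007441520690918, 0.20280109345912933), 88.87933349609375)
```

View pics/crop.png

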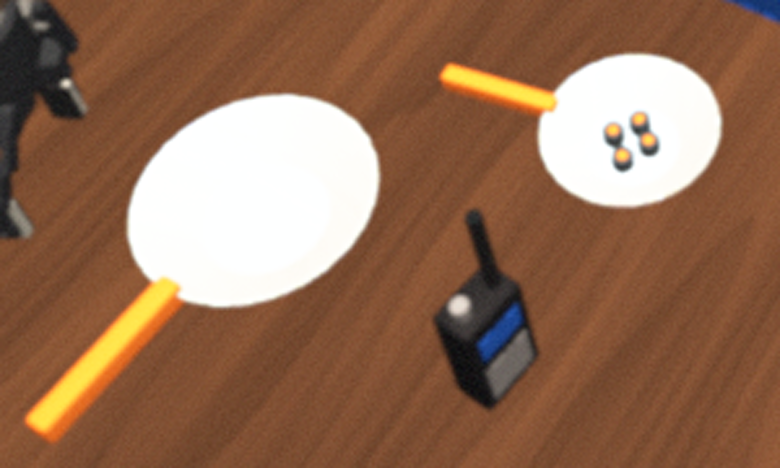

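The crop confirms it: the smaller pan (rim ~150 mm, at crop (630,130)) holds the four cores, while the left one measures ~200 mm across and is empty. The handle centre is (0.400, -0.3095), its top is at 0.049, and the pan yaw is about 8.9°. I'll move above the handle and turn the jaws across it.

carry_out --commands '[{"jaw":85,"dx":12,"dy":30.4,"dz":-8,"rz":-0.0274},{"jaw":85,"dx":12,"dy":30.4,"dz":-8,"rz":-0.0274},{"jaw":85,"dx":12,"dy":30.4,"dz":-8,"rz":-0.0274},{"jaw":85,"dx":12,"dy":30.4,"dz":-8,"rz":-0.0274},{"jaw":85,"dx":12,"dy":30.4,"dz":-8,"rz":-0.0274},{"jaw":85,"dx":12,"dy":30.4,"dz":-8,"rz":-0.0274},{"jaw":85,"dx":12,"dy":30.4,"dz":-8,"rz":-0.0274},{"jaw":85,"dx":12,"dy":30.4,"dz":-8,"rz":-0.0274},{"jaw":85,"dx":12,"dy":30.4,"dz":-8,"rz":-0.0274},{"jaw":85,"dx":12,"dy":30.4,"dz":-8,"rz":-0.0274}]' --newtons 100

```text
invalid input at $.commands[0]: expected keys jaw, dx, dy, dz, rx, ry, rz
```

carry_out --commands '[{"jaw":85,"dx":12,"dy":30.4,"dz":-8,"rx":0,"ry":0,"rz":-0.0274},{"jaw":85,"dx":12,"dy":30.4,"dz":-8,"rx":0,"ry":0,"rz":-0.0274},{"jaw":85,"dx":12,"dy":30.4,"dz":-8,"rx":0,"ry":0,"rz":-0.0274},{"jaw":85,"dx":12,"dy":30.4,"dz":-8,"rx":0,"ry":0,"rz":-0.0274},{"jaw":85,"dx":12,"dy":30.4,"dz":-8,"rx":0,"ry":0,"rz":-0.0274},{"jaw":85,"dx":12,"dy":30.4,"dz":-8,"rx":0,"ry":0,"rz":-0.0274},{"jaw":85,"dx":12,"dy":30.4,"dz":-8,"rx":0,"ry":0,"rz":-0.0274},{"jaw":85,"dx":12,"dy":30.4,"dz":-8,"rx":0,"ry":0,"rz":-0.0274},{"jaw":85,"dx":12,"dy":30.4,"dz":-8,"rx":0,"ry":0,"rz":-0.0274},{"jaw":85,"dx":12,"dy":30.4,"dz":-8,"rx":0,"ry":0,"rz":-0.0274}]' --newtons 100

```text
clock: 2.1
position: [0.4011, -0.3087, 0.1432]
ee_rot: [0.997, 0.077, 0.0, 0.0]
force: [-0.0, -0.3, 0.5]
opening: 0.0851
grasp_force: 0.0
```

carry_out --commands '[{"jaw":85,"dx":0,"dy":-1,"dz":-15,"rx":0,"ry":0,"rz":0},{"jaw":85,"dx":0,"dy":0,"dz":-15,"rx":0,"ry":0,"rz":0},{"jaw":85,"dx":0,"dy":0,"dz":-15,"rx":0,"ry":0,"rz":0},{"jaw":85,"dx":0,"dy":0,"dz":-15,"rx":0,"ry":0,"rz":0},{"jaw":85,"dx":0,"dy":0,"dz":-15,"rx":0,"ry":0,"rz":0},{"jaw":85,"dx":0,"dy":0,"dz":-15,"rx":0,"ry":0,"rz":0},{"jaw":85,"dx":0,"dy":0,"dz":-13,"rx":0,"ry":0,"rz":0},{"jaw":85,"dx":0,"dy":0,"dz":0,"rx":0,"ry":0,"rz":0},{"jaw":85,"dx":0,"dy":0,"dz":0,"rx":0,"ry":0,"rz":0}]'

```text
clock: 3.0
position: [0.4007, -0.3109, 0.0403]
ee_rot: [0.997, 0.077, -0.0, -0.0]
force: [0.2, 0.6, 0.2]
opening: 0.0852
grasp_force: 0.0
```

carry_out --commands '[{"jaw":40,"dx":0,"dy":0,"dz":0,"rx":0,"ry":0,"rz":0},{"jaw":40,"dx":0,"dy":0,"dz":0,"rx":0,"ry":0,"rz":0},{"jaw":40,"dx":0,"dy":0,"dz":0,"rx":0,"ry":0,"rz":0},{"jaw":40,"dx":0,"dy":0,"dz":0,"rx":0,"ry":0,"rz":0},{"jaw":40,"dx":0,"dy":0,"dz":0,"rx":0,"ry":0,"rz":0},{"jaw":40,"dx":0,"dy":0,"dz":0,"rx":0,"ry":0,"rz":0}]'

```text
clock: 3.6
position: [0.4007, -0.3109, 0.0403]
ee_rot: [0.997, 0.077, 0.0, 0.0]
force: [0.7, 0.7, 0.1]
opening: 0.04
grasp_force: 0.0
```

Run:
```python
from h import *
o=get_obs(); print(o["position"],o["opening"],o["qpos"])
im,d=vision.grab_frame("scene"); cv2.imwrite("pics/g1.png",cv2.resize(im[260:380,120:300,::-1],None,fx=4,fy=4,interpolation=cv2.INTER_CUBIC))
```

```text
[ 0.40068463 -0.31087825  0.04029033] 0.039979719249466396 [-8.60140488e-01  1.55301134e-01  2.10543209e+00 -1.47704227e-05
  8.80733540e-01  5.55827528e-01]
```

View pics/g1.png

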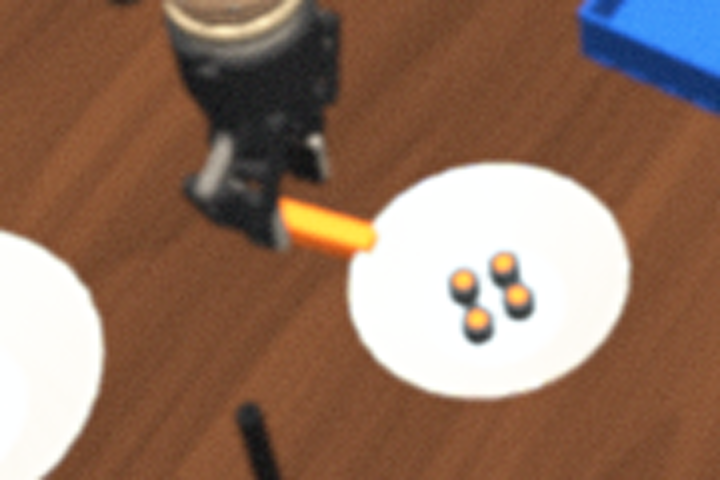

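The jaws straddle the handle at (330,225) in the crop, with the cores at (490,295) still in the pan. Next: close, then lift a little.

carry_out --commands '[{"jaw":20,"dx":0,"dy":0,"dz":0,"rx":0,"ry":0,"rz":0},{"jaw":20,"dx":0,"dy":0,"dz":0,"rx":0,"ry":0,"rz":0},{"jaw":5,"dx":0,"dy":0,"dz":0,"rx":0,"ry":0,"rz":0},{"jaw":5,"dx":0,"dy":0,"dz":0,"rx":0,"ry":0,"rz":0},{"jaw":5,"dx":0,"dy":0,"dz":0,"rx":0,"ry":0,"rz":0},{"jaw":5,"dx":0,"dy":0,"dz":0,"rx":0,"ry":0,"rz":0},{"jaw":5,"dx":0,"dy":0,"dz":0,"rx":0,"ry":0,"rz":0}]' --newtons 110

```text
clock: 4.35
position: [0.4006, -0.311, 0.0403]
ee_rot: [0.997, 0.077, -0.0, 0.0]
force: [-1.3, 0.2, 1.1]
opening: 0.0083
grasp_force: 108.3
```

carry_out --commands '[{"jaw":5,"dx":0,"dy":0,"dz":4,"rx":0,"ry":0,"rz":0},{"jaw":5,"dx":0,"dy":0,"dz":8,"rx":0,"ry":0,"rz":0},{"jaw":5,"dx":0,"dy":0,"dz":12,"rx":0,"ry":0,"rz":0},{"jaw":5,"dx":0,"dy":0,"dz":16,"rx":0,"ry":0,"rz":0},{"jaw":5,"dx":0,"dy":0,"dz":20,"rx":0,"ry":0,"rz":0},{"jaw":5,"dx":0,"dy":0,"dz":20,"rx":0,"ry":0,"rz":0},{"jaw":5,"dx":0,"dy":0,"dz":20,"rx":0,"ry":0,"rz":0},{"jaw":5,"dx":0,"dy":0,"dz":20,"rx":0,"ry":0,"rz":0},{"jaw":5,"dx":0,"dy":0,"dz":0,"rx":0,"ry":0,"rz":0},{"jaw":5,"dx":0,"dy":0,"dz":0,"rx":0,"ry":0,"rz":0}]'

```text
clock: 5.35
position: [0.401, -0.3111, 0.161]
ee_rot: [0.997, 0.077, 0.001, 0.001]
force: [0.6, -0.1, -0.9]
opening: 0.0048
grasp_force: 0.0
```

```bash
cat >> h.py <<'E'
def pan_plane():
    im,d=vision.grab_frame("top")
    x=[q for q in finder.regions_of("top","pan") if q["confidence"]>.3]
    o=get_obs()
    for q in x:
        P=region_pts("top",d,q["region"]); c=np.median(P,axis=0); s=np.linalg.svd(P-P.mean(0),full_matrices=False)[2][2]
        print(q["rect"],round(q["confidence"],2),c.round(3),"normal",(s*np.sign(s[2])).round(3),np.percentile(P[:,2],[2,98]).round(3))
    return im
E
python3 - <<'E'
from h import *
im=pan_plane(); o=get_obs(); print(o["position"],o["opening"],o["force"],o["moment"],np.round(o["qpos"],2))
cv2.imwrite("pics/g2.png",cv2.resize(np.hstack([im[180:330,270:470,::-1],cv2.resize(vision.grab_frame("scene")[0][220:370,130:330,::-1],(200,150))]),None,fx=2,fy=2))
E
```

```text
[394.4, 245.9, 44.4, 67.2] 0.93 [ 0.447 -0.264  0.025] normal [-0.451 -0.865  0.221] [0.004 0.053]
[459.5, 290.6, 108.5, 68.4] 0.79 [ 0.272 -0.519  0.019] normal [-0.854 -0.281  0.437] [-0.002  0.048]
[ 0.40021366 -0.31026215  0.15925837] 0.004809726066136909 [-0.29301098  0.6193562  -0.41892378] [ 0.00292476  0.04744024 -0.01822797] [-0.86 -0.02  2.04  0.    1.12  0.56]
```

View pics/g2.png

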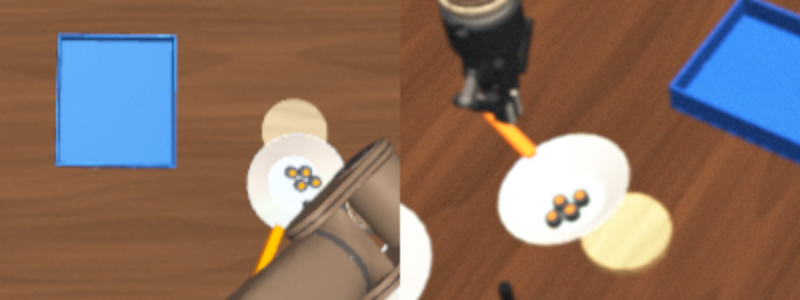

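The grip slipped. The opening closed to 8 mm, then the handle was lost. The pan now leans on the riser at scene (270,315) with the four cores still inside. I'll find out how the grasp was off.

```bash
cat >> h.py <<'E'
def proj(c,p):
    m=vision.camera_model(c); q=np.linalg.inv(m["cam_to_world"])@np.r_[p,1]
    return [m["cx"]+m["fx"]*q[0]/-q[2], m["cy"]-m["fy"]*q[1]/-q[2]]
def handle(c):
    im,d=vision.grab_frame(c); hsv=cv2.cvtColor(im,cv2.COLOR_RGB2HSV)
    og=cv2.inRange(hsv,np.array((8,180,150)),np.array((25,255,255)))
    n,lab,st,_=cv2.connectedComponentsWithStats(og)
    for k in range(1,n):
        if st[k,4]<40: continue
        O=region_pts(c,d,lab==k); m=O.mean(0); ax=np.linalg.svd(O-m,full_matrices=False)[2][0]; s=(O-m)@ax
        print(c,"rect",st[k,:4],"mean",m.round(4),"axis",ax.round(3),"range",np.percentile(s,[1,99]).round(3),"z",np.percentile(O[:,2],[5,50,95]).round(3))
    return im,d
E
python3 - <<'E'
from h import *
p=np.array([.4007,-.3109,.0403])
for c in("scene","top"): print(c,"oldTCP",proj(c,p),"tip",proj(c,p-[0,0,.017]))
for c in("scene","top"):
    im,d=handle(c)
    if c=="scene":
        o=get_obs();u,v=proj(c,o["position"]-[0,0,.017]);print("tip now",u,v)
        u,v=int(u),int(v); a=im[max(0,v-60):v+90,max(0,u-70):u+130,::-1].copy(); cv2.circle(a,(min(u,70),min(v,60)),1,(0,255,0),-1)
        cv2.imwrite("pics/g3.png",cv2.resize(a,None,fx=4,fy=4,interpolation=cv2.INTER_CUBIC))
E
```

```text
scene oldTCP [np.float64(192.09309442048672), np.float64(314.55306258296207)] tip [np.float64(193.18983302582393), np.float64(318.9778270483234)]
top oldTCP [np.float64(427.7383235324812), np.float64(283.27542126006904)] tip [np.float64(426.4825024325822), np.float64(283.3929464473607)]
scene rect [323   4  14  15] mean [0.1258 0.9077 0.1405] axis [ 0.088  0.978 -0.191] range [-0.03   0.063] z [0.126 0.141 0.157]
scene rect [172 276  26  22] mean [ 0.3395 -0.2509  0.0334] axis [-0.455  0.436 -0.776] range [-0.212  0.055] z [0.001 0.027 0.174]
scene rect [  9 389  62  62] mean [ 0.2799 -0.6539  0.0352] axis [ 0.02   0.999 -0.029] range [-0.06  0.07] z [-0.001  0.042  0.048]
tip now 185.0480526876286 285.96493000697325
top rect [396 293  16  24] mean [ 0.3419 -0.237   0.0607] axis [-0.009  0.18   0.984] range [-0.066  0.448] z [0.002 0.027 0.492]
top rect [520 320  47   9] mean [ 0.2789 -0.6446  0.0399] axis [-0.054 -0.994 -0.096] range [-0.068  0.08 ] z [-0.001  0.044  0.049]
```

View pics/g3.png

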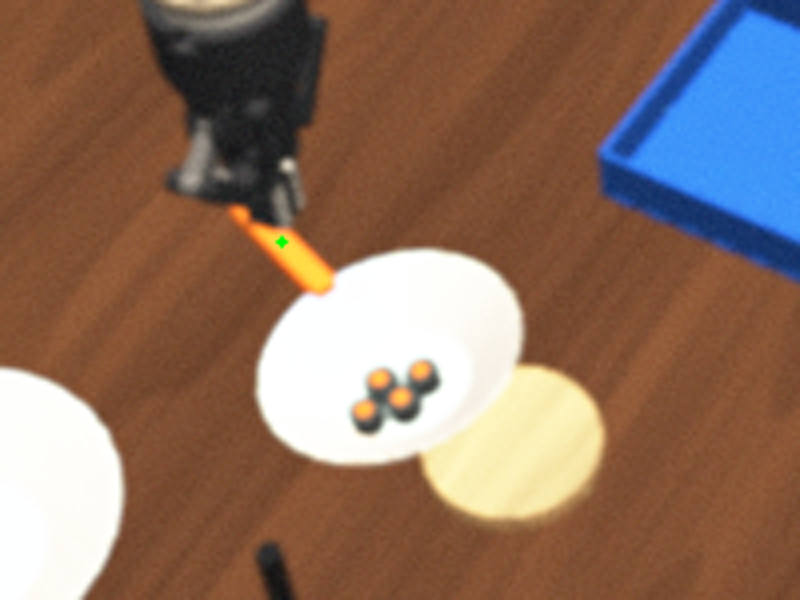

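The projected fingertip (green, (282,242)) sits about 5 px below the visible one. I'll check the fingertip height in the depth image.

Run:
```python
from h import *
o=get_obs(); p=o["position"]; im,d=vision.grab_frame("scene")
v,u=np.mgrid[220:330,130:260]; v=v.ravel();u=u.ravel(); ok=d[v,u]>0; v=v[ok];u=u[ok]
W=world("scene",d,u,v); k=(np.linalg.norm(W[:,:2]-p[:2],axis=1)<.07)&(W[:,2]>.09)&(W[:,2]<.24)
W=W[k]-p; uv=np.c_[u,v][k]; i=np.argsort(W[:,2])
print(p); print(np.c_[uv,(W*1000).round()][i][::max(1,len(i)//45)].astype(int)[:28]); print((W[i[:12]]*1000).round())
```

```text
[ 0.40018037 -0.31028228  0.15897822]
[[185 282   9  -6   8]
 [185 281  11  -7  14]
 [186 280  13  -6  17]
 [180 281   4 -14  18]
 [182 281  10 -14  21]
 [177 280   0 -17  22]
 [186 277  13  -3  24]
 [182 278   8 -11  26]
 [181 279   9 -15  28]
 [179 277   5 -14  31]
 [186 271   9   3  34]
 [183 274  10  -7  36]
 [187 269  11   6  38]
 [185 271  12  -2  41]
 [186 265   6  11  44]
 [186 267  12   4  48]
 [184 264   5   6  51]
 [184 269  15  -6  54]
 [184 263   7   6  55]
 [178 276  17 -28  57]
 [192 254   8  32  58]
 [182 268  13  -9  59]
 [180 269  12 -13  59]
 [175 267   0 -14  60]
 [179 272  15 -21  61]
 [190 256  10  23  61]
 [193 249   5  41  62]
 [192 253  10  30  63]]
[[  9.  -6.   8.]
 [  8.   5.   9.]
 [ 10.  -1.  10.]
 [  9.  -9.  12.]
 [ 12.  -6.  13.]
 [ 10.   5.  13.]
 [  9. -11.  14.]
 [  9.  10.  14.]
 [ 10.   8.  14.]
 [ 11.  -7.  14.]
 [  7. -12.  14.]
 [  9.  -8.  14.]]
```

Run:
```python
from h import *
print([ (a,getattr(r,a)) for a in dir(r) if not a.startswith('__') and not callable(getattr(r,a))])
im,d=vision.grab_frame("scene")
print((d[276:292,181:190]*1000).astype(int)); 
for v in (281,282,283): print(im[v,182:189].tolist())
m=vision.camera_model("scene"); print("forward depth of tip expected", -(np.linalg.inv(m["cam_to_world"])@np.r_[get_obs()["position"]-[0,0,.017],1])[2])
```

```text
[('tip_reach', 0.017)]
[[1221 1223 1225 1225 1228 1233 1243 1243 1247]
 [1219 1226 1230 1229 1229 1230 1245 1243 1470]
 [1218 1229 1235 1232 1233 1233 1242 1248 1470]
 [1224 1226 1237 1236 1233 1235 1240 1466 1468]
 [1231 1231 1232 1237 1235 1241 1243 1466 1458]
 [1231 1232 1236 1236 1241 1239 1461 1463 1454]
 [1424 1234 1238 1241 1245 1463 1456 1456 1463]
 [1419 1422 1423 1425 1421 1425 1463 1453 1460]
 [1425 1421 1423 1415 1421 1416 1418 1454 1454]
 [1420 1417 1419 1423 1420 1416 1416 1414 1455]
 [1421 1412 1420 1417 1418 1409 1412 1415 1412]
 [1423 1416 1417 1411 1415 1412 1412 1410 1411]
 [1431 1417 1410 1410 1407 1410 1412 1410 1409]
 [1446 1431 1414 1413 1410 1405 1409 1406 1410]
 [1443 1437 1422 1414 1404 1406 1405 1406 1405]
 [1435 1435 1439 1421 1408 1403 1407 1401 1402]]
[[147, 74, 35], [118, 69, 46], [127, 93, 74], [136, 109, 89], [152, 120, 104], [137, 101, 78], [121, 85, 58]]
[[250, 142, 49], [239, 136, 58], [236, 139, 73], [238, 148, 90], [233, 140, 86], [204, 118, 69], [160, 93, 58]]
[[255, 196, 64], [255, 193, 65], [255, 197, 75], [255, 197, 81], [255, 188, 78], [255, 155, 59], [226, 116, 50]]
forward depth of tip expected 1.2695955747359895
```

The reported TCP sits about 20 mm lower than the real fingers suggest: the visible tips are about +5 mm from the reported TCP instead of -17 mm. So only the top of the handle was pinched. I'll clear the arm, re-measure the pan and grasp lower.

carry_out --commands '[{"jaw":60,"dx":0,"dy":-30,"dz":10,"rx":0,"ry":0,"rz":0},{"jaw":60,"dx":0,"dy":-30,"dz":10,"rx":0,"ry":0,"rz":0},{"jaw":60,"dx":0,"dy":-30,"dz":10,"rx":0,"ry":0,"rz":0},{"jaw":60,"dx":0,"dy":-30,"dz":10,"rx":0,"ry":0,"rz":0},{"jaw":60,"dx":0,"dy":0,"dz":0,"rx":0,"ry":0,"rz":0}]'

```text
clock: 6.2
position: [0.4007, -0.4347, 0.2017]
ee_rot: [0.997, 0.076, 0.001, 0.002]
force: [0.5, 0.3, 0.2]
opening: 0.0597
grasp_force: 0.0
```

```bash
cat > m.py <<'E'
from h import *
for c in("top","scene"):
    im,d=vision.grab_frame(c); hsv=cv2.cvtColor(im,cv2.COLOR_RGB2HSV)
    og=cv2.inRange(hsv,np.array((8,150,130)),np.array((25,255,255)))
    n,lab,st,ce=cv2.connectedComponentsWithStats(og)
    for k in range(1,n):
        if st[k,4]<40: continue
        reg=cv2.erode((lab==k).astype(np.uint8),np.ones((2,2)))>0
        O=region_pts(c,d,reg); O=O[(O[:,2]<.09)]
        if len(O)<10 or O[:,1].mean()<-.45 or O[:,1].mean()>.1: continue
        m=np.median(O,axis=0); O=O[np.linalg.norm(O-m,axis=1)<.08]
        top=O; vx,vy,vz,x,y,z=cv2.fitLine(top.astype(np.float32),cv2.DIST_HUBER,0,.01,.01).ravel()
        a=np.array([vx,vy,vz]); m=np.array([x,y,z]); s=(O-m)@a
        print(c,"rect",st[k,:4],"c",m.round(4),"axis",a.round(3),np.degrees(np.arctan2(a[1],a[0])).round(1),"ends",(m+a*np.percentile(s,2)).round(3),(m+a*np.percentile(s,98)).round(3))
    for q in finder.regions_of(c,"pan"):
        P=region_pts(c,d,q["region"]&(og==0)); P=P[P[:,2]<.12]
        if len(P)<50 or P[:,1].mean()<-.42 or P[:,1].mean()>.1: continue
        print("  pan",q["rect"],P.mean(0).round(3),np.percentile(P,[1,99],axis=0).round(3).tolist())
        hull=cv2.convexHull(P[:,:2].astype(np.float32)); e=cv2.minEnclosingCircle(hull); print("  circ",np.round(e[0],3),round(e[1],3))
    if c=="top": I=im
o=get_obs(); print(o["position"],o["clock"])
E
python3 m.py
```

```text
top rect [394 293  18  34] c [ 0.3211 -0.2372  0.0237] axis [ 0.903 -0.396  0.168] -23.7 ends [ 0.279 -0.219  0.016] [ 0.365 -0.256  0.032]
  pan [395.1, 246.9, 48.1, 75.4] [ 0.437 -0.287  0.024] [[0.369, -0.358, -0.002], [0.505, -0.215, 0.053]]
  circ [ 0.398 -0.273] 0.122
scene rect [282 100 235 380] c [0.7568 0.0997 0.0009] axis [-0.223  0.975  0.024] 102.9 ends [ 0.775  0.02  -0.001] [0.746 0.146 0.002]
scene rect [  0 170  53  50] c [-0.2656 -0.1965 -0.001 ] axis [-0.077  0.997  0.   ] 94.4 ends [-0.26  -0.263 -0.001] [-0.272 -0.113 -0.001]
scene rect [201 184  79  89] c [ 0.3369 -0.0056  0.    ] axis [-0.048  0.999  0.003] 92.8 ends [ 0.34  -0.072 -0.   ] [0.333 0.069 0.   ]
scene rect [  0 232  55  58] c [-0.0951 -0.376  -0.0008] axis [-0.105  0.994  0.001] 96.0 ends [-0.089 -0.433 -0.001] [-0.103 -0.305 -0.001]
scene rect [  0 242  97 106] c [ 0.0333 -0.3883 -0.0005] axis [-0.136  0.991  0.   ] 97.8 ends [ 0.043 -0.463 -0.001] [ 0.023 -0.315 -0.001]
scene rect [403 251  56 108] c [ 8.731e-01 -3.000e-04  5.000e-04] axis [-0.06   0.998 -0.011] 93.4 ends [ 0.877 -0.074  0.001] [
[... 667 characters left out ...]
 axis [-0.149  0.988 -0.044] 98.6 ends [ 0.852 -0.115  0.003] [ 0.839 -0.031 -0.001]
scene rect [133 341  79  97] c [ 0.4399 -0.4475 -0.    ] axis [-0.021  1.    -0.002] 91.2 ends [ 0.441 -0.525  0.   ] [ 0.438 -0.37  -0.   ]
scene rect [274 368  56  86] c [ 7.140e-01 -3.799e-01  4.000e-04] axis [-0.002  1.    -0.004] 90.1 ends [ 0.714 -0.442  0.001] [ 0.714 -0.303  0.   ]
scene rect [343 449  27  31] c [ 8.696e-01 -4.378e-01  3.000e-04] axis [-0.003  1.    -0.017] 90.2 ends [ 0.87  -0.459  0.001] [ 0.869 -0.402 -0.   ]
  pan [172.2, 273.5, 71.1, 66.7] [ 0.427 -0.279  0.024] [[0.365, -0.356, -0.0], [0.504, -0.217, 0.054]]
  circ [ 0.427 -0.275] 0.089
[ 0.40041673 -0.42965376  0.19911534] 6.4
```

The handle now runs at yaw -23.7°, sloping down to the bench at its far end. I'll grip nearer the pan, at about (0.346, -0.248), with the handle centre at z≈0.020. I'll go above it first and check the tip with depth.

carry_out --commands '[{"jaw":40,"dx":-5,"dy":18,"dz":-7,"rx":0,"ry":0,"rz":-0.0567},{"jaw":40,"dx":-5,"dy":18,"dz":-7,"rx":0,"ry":0,"rz":-0.0567},{"jaw":40,"dx":-5,"dy":18,"dz":-7,"rx":0,"ry":0,"rz":-0.0567},{"jaw":40,"dx":-5,"dy":18,"dz":-7,"rx":0,"ry":0,"rz":-0.0567},{"jaw":40,"dx":-5,"dy":18,"dz":-7,"rx":0,"ry":0,"rz":-0.0567},{"jaw":40,"dx":-5,"dy":18,"dz":-7,"rx":0,"ry":0,"rz":-0.0567},{"jaw":40,"dx":-6,"dy":18,"dz":-7,"rx":0,"ry":0,"rz":-0.0567},{"jaw":40,"dx":-6,"dy":18,"dz":-7,"rx":0,"ry":0,"rz":-0.0567},{"jaw":40,"dx":-6,"dy":19,"dz":-7,"rx":0,"ry":0,"rz":-0.0567},{"jaw":40,"dx":-6,"dy":19,"dz":-7,"rx":0,"ry":0,"rz":-0.0567}]'

```text
clock: 7.4
position: [0.346, -0.2467, 0.1292]
ee_rot: [0.979, -0.205, -0.0, -0.0]
force: [0.2, -0.2, 0.8]
opening: 0.04
grasp_force: 0.0
```

carry_out --commands '[{"jaw":40,"dx":0,"dy":0,"dz":-15,"rx":0,"ry":0,"rz":0},{"jaw":40,"dx":0,"dy":0,"dz":-15,"rx":0,"ry":0,"rz":0},{"jaw":40,"dx":0,"dy":0,"dz":-10,"rx":0,"ry":0,"rz":0},{"jaw":40,"dx":0,"dy":0,"dz":0,"rx":0,"ry":0,"rz":0}]'

```text
clock: 7.8
position: [0.3456, -0.247, 0.0884]
ee_rot: [0.979, -0.204, -0.002, -0.001]
force: [-0.6, 0.7, -0.3]
opening: 0.0398
grasp_force: 0.0
```

Run:
```python
from h import *
o=get_obs(); p=o["position"]; print(p,o["ee_rot"],np.round(o["qpos"],2),o["opening"])
im,d=vision.grab_frame("scene"); v,u=np.mgrid[220:330,130:260]; v=v.ravel();u=u.ravel(); ok=d[v,u]>0; v=v[ok];u=u[ok]
W=world("scene",d,u,v); k=(np.linalg.norm(W[:,:2]-p[:2],axis=1)<.06)&(W[:,2]>.05)&(W[:,2]<.2); D=(W[k]-p)*1000
i=np.argsort(D[:,2]); print(np.c_[u[k],v[k],D.round()][i[:30:2]].astype(int))
a=np.array(proj("scene",p)).astype(int); cv2.imwrite("pics/g4.png",cv2.resize(im[a[1]-60:a[1]+60,a[0]-60:a[0]+100,::-1],None,fx=5,fy=5,interpolation=cv2.INTER_CUBIC))
```

```text
[ 0.34561421 -0.24701319  0.08838369] [ 0.97892205 -0.20422341 -0.00165198 -0.0013    ] [-0.86 -0.12  2.27  0.    0.99  1.12] 0.03981887128747894
[[177 277  -2 -26  11]
 [192 264   6  19  12]
 [192 263   5  22  12]
 [176 276  -5 -26  13]
 [196 266  18  18  14]
 [197 265  20  20  15]
 [178 276   1 -26  15]
 [179 275   2 -23  16]
 [175 275  -6 -27  17]
 [191 261   2  22  17]
 [178 274  -1 -23  18]
 [176 275  -3 -27  18]
 [178 275   2 -26  19]
 [197 264  20  20  19]
 [190 260   0  22  19]]
```

View pics/g4.png

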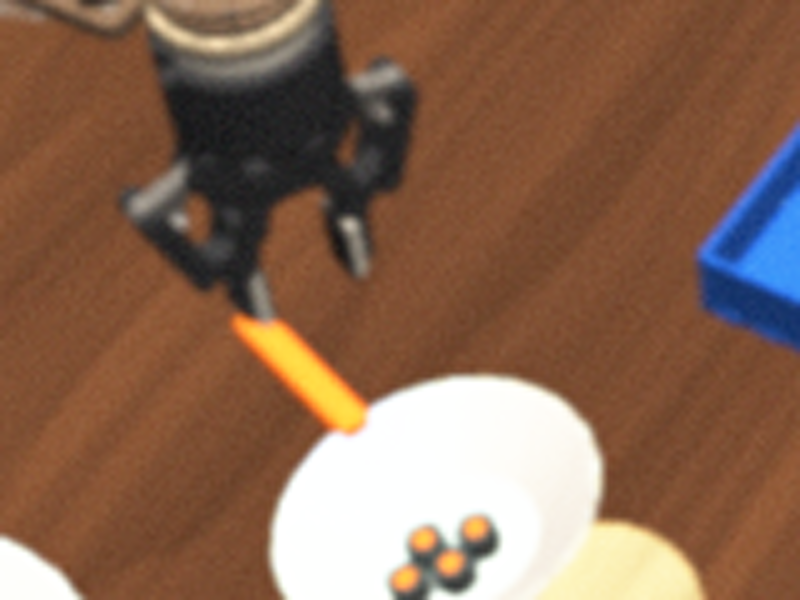

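The jaws are above the handle and aligned with it; the tips measure about +11 mm from the reported TCP at 40 mm opening, which confirms the offset. I'll descend to reported z≈0.001.

carry_out --commands '[{"jaw":40,"dx":0,"dy":-1,"dz":-15,"rx":0,"ry":0,"rz":0},{"jaw":40,"dx":0,"dy":0,"dz":-15,"rx":0,"ry":0,"rz":0},{"jaw":40,"dx":0,"dy":0,"dz":-15,"rx":0,"ry":0,"rz":0},{"jaw":40,"dx":0,"dy":0,"dz":-15,"rx":0,"ry":0,"rz":0},{"jaw":40,"dx":0,"dy":0,"dz":-12,"rx":0,"ry":0,"rz":0},{"jaw":40,"dx":0,"dy":0,"dz":-8,"rx":0,"ry":0,"rz":0},{"jaw":40,"dx":0,"dy":0,"dz":-6,"rx":0,"ry":0,"rz":0},{"jaw":40,"dx":0,"dy":0,"dz":0,"rx":0,"ry":0,"rz":0}]'

```text
clock: 8.65
position: [0.3465, -0.2496, 0.0037]
ee_rot: [0.979, -0.205, -0.0, -0.0]
force: [-0.9, -0.1, 0.7]
opening: 0.04
grasp_force: 0.0
```

carry_out --commands '[{"jaw":25,"dx":0,"dy":0,"dz":0,"rx":0,"ry":0,"rz":0},{"jaw":20,"dx":0,"dy":0,"dz":0,"rx":0,"ry":0,"rz":0},{"jaw":16,"dx":0,"dy":0,"dz":0,"rx":0,"ry":0,"rz":0},{"jaw":10,"dx":0,"dy":0,"dz":0,"rx":0,"ry":0,"rz":0},{"jaw":10,"dx":0,"dy":0,"dz":0,"rx":0,"ry":0,"rz":0},{"jaw":10,"dx":0,"dy":0,"dz":0,"rx":0,"ry":0,"rz":0}]' --newtons 50

```text
clock: 9.25
position: [0.3468, -0.25, 0.0044]
ee_rot: [0.979, -0.205, 0.0, 0.0]
force: [-0.0, 0.4, 0.2]
opening: 0.0147
grasp_force: 51.5
```

Opening is 14.7 mm with 51 N, so the handle is between the pads. I'll firm the grip and lift gently.

carry_out --commands '[{"jaw":5,"dx":0,"dy":0,"dz":0,"rx":0,"ry":0,"rz":0},{"jaw":5,"dx":0,"dy":0,"dz":0,"rx":0,"ry":0,"rz":0},{"jaw":5,"dx":0,"dy":0,"dz":3,"rx":0,"ry":0,"rz":0},{"jaw":5,"dx":0,"dy":0,"dz":3,"rx":0,"ry":0,"rz":0},{"jaw":5,"dx":0,"dy":0,"dz":4,"rx":0,"ry":0,"rz":0},{"jaw":5,"dx":0,"dy":0,"dz":0,"rx":0,"ry":0,"rz":0}]' --newtons 110

```text
clock: 9.85
position: [0.3467, -0.25, 0.0145]
ee_rot: [0.979, -0.205, 0.0, 0.0]
force: [-0.3, 0.2, -1.2]
opening: 0.0133
grasp_force: 107.6
```

carry_out --commands '[{"jaw":5,"dx":0,"dy":0,"dz":6,"rx":0,"ry":0,"rz":0},{"jaw":5,"dx":0,"dy":0,"dz":10,"rx":0,"ry":0,"rz":0},{"jaw":5,"dx":0,"dy":0,"dz":12,"rx":0,"ry":0,"rz":0},{"jaw":5,"dx":0,"dy":0,"dz":12,"rx":0,"ry":0,"rz":0},{"jaw":5,"dx":0,"dy":0,"dz":10,"rx":0,"ry":0,"rz":0},{"jaw":5,"dx":0,"dy":0,"dz":0,"rx":0,"ry":0,"rz":0}]'

```text
clock: 10.45
position: [0.3478, -0.2511, 0.0665]
ee_rot: [0.979, -0.205, 0.002, 0.001]
force: [0.5, 0.4, -2.1]
opening: 0.0131
grasp_force: 107.6
```

```bash
cat > pl.py <<'E'
from h import *
# level of pan from rim edge: ransac-free: fit plane to rim = outer boundary pts of the white region
def rim(c):
    im,d=vision.grab_frame(c); hsv=cv2.cvtColor(im,cv2.COLOR_RGB2HSV)
    for q in finder.regions_of(c,"pan"):
        if q["confidence"]<.3: continue
        g=q["region"]&(hsv[:,:,1]<60)
        P0=region_pts(c,d,g)
        if len(P0)<150 or np.linalg.norm(np.median(P0,axis=0)[:2]-np.array([.28,-.5]))<.08: continue
        g=cv2.erode(cv2.morphologyEx(g.astype(np.uint8),cv2.MORPH_CLOSE,np.ones((9,9))),np.ones((3,3))); e=g-cv2.erode(g,np.ones((3,3)))
        P=region_pts(c,d,e>0); 
        for _ in range(4):
            m=P.mean(0); n=np.linalg.svd(P-m,full_matrices=False)[2][2]; n*=np.sign(n[2]); res=(P-m)@n; P=P[abs(res)<max(.006,1.5*res.std())]
        print(c,round(q["confidence"],2),q["rect"],"rim centre",m.round(3),"n",n.round(3),"tilt",np.degrees(np.arccos(n[2])).round(1),"ext",np.ptp(P,axis=0).round(3),len(P),"std",res.std().round(4))
    return im
if __name__=="__main__":
    a=rim("scene"); b=rim("top"); cv2.imwrite("pics/both.png",np.vstack([a,b])[:,:,::-1]); o=get_obs(); print(o["position"],o["opening"],o["grasp_force"],np.round(o["moment"],2),np.round(o["force"],1),np.round(o["qpos"],2),o["clock"])
E
python3 pl.py
```

```text
scene 0.75 [170.0, 259.0, 70.3, 65.4] rim centre [ 0.433 -0.287  0.098] n [-0.121  0.023  0.992] tilt 7.1 ext [0.14  0.145 0.027] 204 std 0.0028
top 0.96 [399.1, 243.5, 48.8, 45.6] rim centre [ 0.446 -0.286  0.094] n [-0.202  0.033  0.979] tilt 11.8 ext [0.116 0.14  0.031] 148 std 0.0051
[ 0.3463307  -0.24945285  0.06377608] 0.0133976718301222 107.57462677080184 [0.1  0.18 0.  ] [-1.  -0.3 -1.6] [-0.86 -0.07  2.28 -0.    0.93  1.12] 10.65
```

The pan is held, tilted about 9° toward the handle, with the rim at z≈0.096. I'll lift it, then level it, yaw it and carry it over the tray.

carry_out --commands '[{"jaw":5,"dx":0,"dy":0,"dz":10,"rx":0,"ry":0,"rz":0},{"jaw":5,"dx":0,"dy":0,"dz":15,"rx":0,"ry":0,"rz":0},{"jaw":5,"dx":0,"dy":0,"dz":15,"rx":0,"ry":0.02,"rz":0},{"jaw":5,"dx":0,"dy":0,"dz":15,"rx":0,"ry":0.02,"rz":0},{"jaw":5,"dx":0,"dy":0,"dz":15,"rx":0,"ry":0.02,"rz":0},{"jaw":5,"dx":4,"dy":8,"dz":10,"rx":0.01,"ry":0.02,"rz":0.01},{"jaw":5,"dx":6,"dy":12,"dz":5,"rx":0.01,"ry":0.02,"rz":0.02},{"jaw":5,"dx":8,"dy":16,"dz":5,"rx":0.01,"ry":0.02,"rz":0.02},{"jaw":5,"dx":10,"dy":20,"dz":0,"rx":0,"ry":0.02,"rz":0.03},{"jaw":5,"dx":10,"dy":20,"dz":0,"rx":0,"ry":0.01,"rz":0.03}]'

```text
clock: 11.65
position: [0.3852, -0.1733, 0.1547]
ee_rot: [0.986, -0.149, -0.076, 0.003]
force: [0.2, -0.4, -1.0]
opening: 0.0135
grasp_force: 107.7
```

carry_out --commands '[{"jaw":5,"dx":11,"dy":21,"dz":0,"rx":0,"ry":0,"rz":0.03},{"jaw":5,"dx":11,"dy":21,"dz":0,"rx":0,"ry":0,"rz":0.03},{"jaw":5,"dx":11,"dy":21,"dz":0,"rx":0,"ry":0,"rz":0.03},{"jaw":5,"dx":11,"dy":21,"dz":0,"rx":0,"ry":0,"rz":0.03},{"jaw":5,"dx":11,"dy":21,"dz":0,"rx":0,"ry":0,"rz":0.03},{"jaw":5,"dx":11,"dy":21,"dz":0,"rx":0,"ry":0,"rz":0.03},{"jaw":5,"dx":11,"dy":21,"dz":0,"rx":0,"ry":0,"rz":0.03},{"jaw":5,"dx":11,"dy":21,"dz":0,"rx":0,"ry":0,"rz":0.03},{"jaw":5,"dx":10,"dy":20,"dz":0,"rx":0,"ry":0,"rz":0.03},{"jaw":5,"dx":5,"dy":10,"dz":0,"rx":0,"ry":0,"rz":0.02}]'

```text
clock: 12.65
position: [0.4882, 0.0255, 0.1544]
ee_rot: [0.997, -0.005, -0.075, 0.014]
force: [-0.7, -0.7, -1.9]
opening: 0.0138
grasp_force: 107.7
```

```bash
python3 pl.py
```

```text
scene 0.69 [272.8, 178.9, 93.2, 50.6] rim centre [0.587 0.037 0.17 ] n [ 0.014 -0.039  0.999] tilt 2.4 ext [0.14  0.142 0.016] 177 std 0.0027
top 0.65 [291.0, 185.5, 48.1, 42.7] rim centre [0.616 0.019 0.17 ] n [ 0.96  -0.222  0.17 ] tilt 80.2 ext [0.082 0.132 0.283] 87 std 0.011
[0.48734877 0.02377244 0.15411623] 0.013251413998214206 107.71511804312468 [ 0.02  0.08 -0.01] [ 0.1 -0.4 -1.4] [-0.13  0.03  2.   -0.05  1.25  1.47] 12.85
```

```bash
python3 -c "
import cv2;a=cv2.imread('pics/both.png');cv2.imwrite('pics/b1.png',cv2.resize(cv2.hconcat([a[130:380,180:480],a[560:810,200:500]]),(800,333)))"
```

```text
(no output)
```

View pics/b1.png

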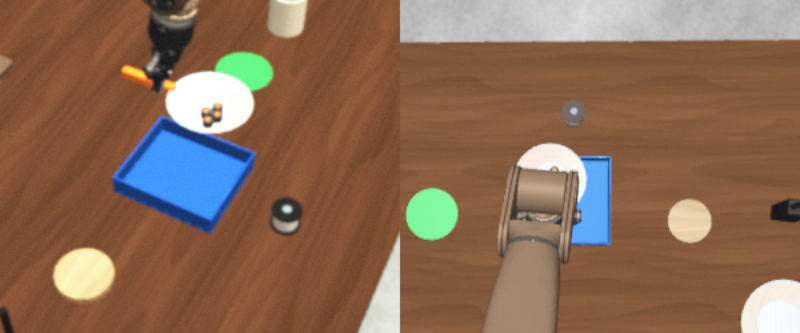

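The pan is over the tray: rim centre (0.587, 0.037, 0.17), tilt about 2°, cores inside at (212,115). Next I'll roll it about the handle axis, mouth toward -y.

carry_out --commands '[{"jaw":5,"dx":0,"dy":0,"dz":-5,"rx":0.05,"ry":0,"rz":0},{"jaw":5,"dx":0,"dy":2,"dz":-5,"rx":0.08,"ry":0,"rz":0},{"jaw":5,"dx":0,"dy":2,"dz":-5,"rx":0.1,"ry":0,"rz":0},{"jaw":5,"dx":0,"dy":2,"dz":0,"rx":0.1,"ry":0,"rz":0},{"jaw":5,"dx":0,"dy":2,"dz":0,"rx":0.1,"ry":0,"rz":0},{"jaw":5,"dx":0,"dy":2,"dz":0,"rx":0.1,"ry":0,"rz":0},{"jaw":5,"dx":0,"dy":0,"dz":0,"rx":0.08,"ry":0,"rz":0},{"jaw":5,"dx":0,"dy":0,"dz":0,"rx":0.05,"ry":0,"rz":0}]'

```text
clock: 13.65
position: [0.4873, 0.0322, 0.1388]
ee_rot: [0.948, 0.017, -0.073, -0.31]
force: [-0.8, -0.6, -2.6]
opening: 0.0134
grasp_force: 107.8
```

```bash
python3 -c "
from pl import *
rim('scene'); o=get_obs(); print(np.round(o['qpos'],2),o['position'],np.round(o['moment'],2),o['opening'])"
```

```text
scene 0.8 [301.7, 182.5, 64.3, 61.3] rim centre [0.588 0.022 0.153] n [ 0.003 -0.607  0.795] tilt 37.4 ext [0.142 0.114 0.091] 220 std 0.0025
scene 0.51 [380.8, 117.2, 26.9, 41.6] rim centre [0.56  0.48  0.051] n [ 0.319 -0.708  0.63 ] tilt 51.0 ext [0.077 0.083 0.09 ] 73 std 0.0052
[-0.41  0.15  2.01  0.5   1.44  0.94] [0.48709726 0.03213141 0.13825292] [-0.51  0.09 -0.04] 0.013369906878215786
```

carry_out --commands '[{"jaw":5,"dx":0,"dy":0,"dz":0,"rx":0.05,"ry":0,"rz":0},{"jaw":5,"dx":0,"dy":0,"dz":0,"rx":0.06,"ry":0,"rz":0},{"jaw":5,"dx":0,"dy":0,"dz":0,"rx":0.06,"ry":0,"rz":0},{"jaw":5,"dx":0,"dy":0,"dz":0,"rx":0.06,"ry":0,"rz":0},{"jaw":5,"dx":0,"dy":0,"dz":0,"rx":0.06,"ry":0,"rz":0},{"jaw":5,"dx":0,"dy":0,"dz":0,"rx":0.06,"ry":0,"rz":0},{"jaw":5,"dx":0,"dy":0,"dz":0,"rx":0.06,"ry":0,"rz":0},{"jaw":5,"dx":0,"dy":0,"dz":0,"rx":0.06,"ry":0,"rz":0},{"jaw":5,"dx":0,"dy":0,"dz":0,"rx":0.06,"ry":0,"rz":0},{"jaw":5,"dx":0,"dy":0,"dz":0,"rx":0.06,"ry":0,"rz":0}]'

```text
clock: 14.75
position: [0.4879, 0.0335, 0.1393]
ee_rot: [0.817, 0.039, -0.064, -0.571]
force: [0.4, -0.9, -1.9]
opening: 0.0132
grasp_force: 107.9
```

carry_out --commands '[{"jaw":5,"dx":0,"dy":0,"dz":0,"rx":0.06,"ry":0,"rz":0},{"jaw":5,"dx":0,"dy":0,"dz":0,"rx":0.06,"ry":0,"rz":0},{"jaw":5,"dx":0,"dy":0,"dz":0,"rx":0,"ry":0,"rz":0},{"jaw":5,"dx":0,"dy":0,"dz":0,"rx":0,"ry":0,"rz":0},{"jaw":5,"dx":0,"dy":0,"dz":0,"rx":0,"ry":0,"rz":0},{"jaw":5,"dx":0,"dy":0,"dz":0,"rx":0,"ry":0,"rz":0}]'

```text
clock: 15.35
position: [0.488, 0.034, 0.1399]
ee_rot: [0.782, 0.044, -0.061, -0.619]
force: [-0.5, 0.9, 0.0]
opening: 0.013
grasp_force: 108.1
```

```bash
cat > cores.py <<'E'
from h import *
def cores():
    for c in("scene","top"):
        im,d=vision.grab_frame(c)
        for q in finder.regions_of(c,"core0"):
            P=region_pts(c,d,q["region"]); print(c,round(q["confidence"],2),np.round(q["rect"]),np.median(P,axis=0).round(3) if len(P) else None)
        if c=="scene": I=im
    return I
E
python3 -c "
from pl import *; from cores import cores
im=cores(); rim('scene'); o=get_obs(); print(np.round(o['qpos'],2),o['position'],np.round(o['moment'],2),o['opening'],o['clock'])
cv2.imwrite('pics/p1.png',cv2.resize(im[120:330,200:480,::-1],(800,600)))"
```

```text
scene 0.55 [308. 266.   6.   8.] [ 0.564 -0.057  0.016]
scene 0.38 [316. 269.   8.  15.] [ 0.598 -0.063  0.016]
scene 0.66 [271.4, 190.0, 91.3, 56.0] rim centre [0.585 0.018 0.136] n [ 0.011 -0.968  0.25 ] tilt 75.5 ext [0.137 0.04  0.134] 192 std 0.0026
[-0.56  0.45  1.96  0.86  1.83  0.59] [0.48769819 0.03416922 0.13936338] [-0.66 -0.03  0.02] 0.01341829399847685 15.65
```

View pics/p1.png

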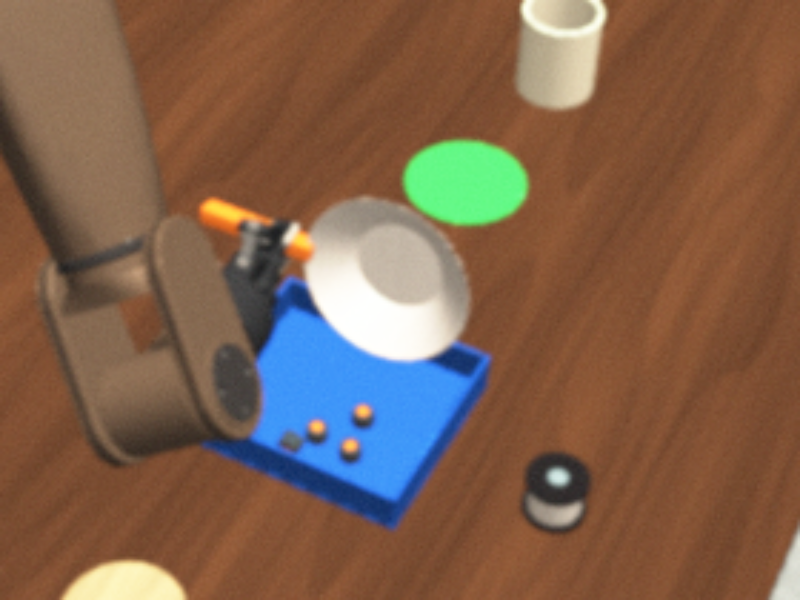

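All four cores lie in the tray, at (291,440), (317,430), (362,414) and (350,449), and the pan at (390,280) is empty. I'll turn it upright.

carry_out --commands '[{"jaw":5,"dx":0,"dy":0,"dz":6,"rx":-0.06,"ry":0,"rz":0},{"jaw":5,"dx":0,"dy":0,"dz":6,"rx":-0.1,"ry":0,"rz":0},{"jaw":5,"dx":0,"dy":0,"dz":6,"rx":-0.1,"ry":0,"rz":0},{"jaw":5,"dx":0,"dy":0,"dz":6,"rx":-0.1,"ry":0,"rz":0},{"jaw":5,"dx":0,"dy":0,"dz":0,"rx":-0.1,"ry":0,"rz":0},{"jaw":5,"dx":0,"dy":0,"dz":0,"rx":-0.1,"ry":0,"rz":0},{"jaw":5,"dx":0,"dy":0,"dz":0,"rx":-0.1,"ry":0,"rz":0},{"jaw":5,"dx":0,"dy":0,"dz":0,"rx":-0.1,"ry":0,"rz":0},{"jaw":5,"dx":0,"dy":0,"dz":0,"rx":-0.1,"ry":0,"rz":0},{"jaw":5,"dx":0,"dy":0,"dz":0,"rx":-0.1,"ry":0,"rz":0}]'

```text
clock: 16.65
position: [0.4874, 0.0342, 0.1636]
ee_rot: [0.979, 0.009, -0.075, -0.188]
force: [0.7, 1.2, -1.0]
opening: 0.0136
grasp_force: 107.8
```

carry_out --commands '[{"jaw":5,"dx":0,"dy":5,"dz":0,"rx":-0.1,"ry":0,"rz":0},{"jaw":5,"dx":-2,"dy":10,"dz":0,"rx":-0.1,"ry":0,"rz":0},{"jaw":5,"dx":-4,"dy":20,"dz":0,"rx":-0.1,"ry":0,"rz":0},{"jaw":5,"dx":-6,"dy":30,"dz":0,"rx":-0.06,"ry":0,"rz":0},{"jaw":5,"dx":-6,"dy":30,"dz":0,"rx":0,"ry":0,"rz":0},{"jaw":5,"dx":-6,"dy":30,"dz":0,"rx":0,"ry":0,"rz":0},{"jaw":5,"dx":-6,"dy":30,"dz":0,"rx":0,"ry":0,"rz":0},{"jaw":5,"dx":-6,"dy":30,"dz":0,"rx":0,"ry":0,"rz":0},{"jaw":5,"dx":-6,"dy":25,"dz":0,"rx":0,"ry":0,"rz":0},{"jaw":5,"dx":0,"dy":10,"dz":0,"rx":0,"ry":0,"rz":0}]'

```text
clock: 17.65
position: [0.4441, 0.2559, 0.163]
ee_rot: [0.997, -0.003, -0.076, -0.011]
force: [0.1, -1.0, -1.4]
opening: 0.0132
grasp_force: 107.9
```

```bash
python3 -c "
from pl import *
rim('scene'); rim('top');o=get_obs(); print(np.round(o['qpos'],2),o['position'],np.round(o['moment'],2),o['opening'],o['clock'])"
```

```text
scene 0.88 [303.0, 118.2, 86.5, 41.5] rim centre [0.535 0.273 0.178] n [ 0.034 -0.129  0.991] tilt 7.7 ext [0.137 0.127 0.021] 116 std 0.0029
top 0.64 [201.0, 202.8, 53.2, 50.1] rim centre [0.569 0.245 0.178] n [-0.037 -0.022  0.999] tilt 2.5 ext [0.13  0.138 0.016] 135 std 0.0034
[0.29 0.06 1.96 0.07 1.27 1.84] [0.44561665 0.25356852 0.16302056] [-0.05  0.01 -0.  ] 0.013331818754169828 17.85
```

carry_out --commands '[{"jaw":5,"dx":0,"dy":8,"dz":0,"rx":-0.01,"ry":0,"rz":0},{"jaw":5,"dx":0,"dy":12,"dz":0,"rx":-0.02,"ry":0,"rz":0},{"jaw":5,"dx":0,"dy":12,"dz":0,"rx":-0.02,"ry":0,"rz":0},{"jaw":5,"dx":0,"dy":10,"dz":0,"rx":-0.01,"ry":0,"rz":0},{"jaw":5,"dx":0,"dy":4,"dz":0,"rx":0,"ry":0,"rz":0},{"jaw":5,"dx":0,"dy":0,"dz":0,"rx":0,"ry":0,"rz":0},{"jaw":5,"dx":0,"dy":0,"dz":0,"rx":0,"ry":0,"rz":0},{"jaw":5,"dx":0,"dy":0,"dz":0,"rx":0,"ry":0,"rz":0},{"jaw":5,"dx":0,"dy":0,"dz":0,"rx":0,"ry":0,"rz":0}]'

```text
clock: 18.75
position: [0.4457, 0.2997, 0.1632]
ee_rot: [0.997, -0.006, -0.075, 0.019]
force: [-0.1, -0.1, -0.4]
opening: 0.0135
grasp_force: 107.9
```

```bash
python3 -c "
from pl import *; from cores import cores
im=cores();rim('scene'); rim('top');o=get_obs(); print(o['position'],o['ee_rot'],o['opening'],o['grasp_force'],o['clock'],np.abs(o['dq']).max())
cv2.imwrite('pics/f.png',cv2.resize(im[80:290,220:500,::-1],(800,600)))"
```

```text
scene 0.49 [290. 270.   8.   6.] [ 0.537 -0.079  0.021]
scene 0.46 [317. 272.   9.  11.] [ 0.598 -0.064  0.017]
scene 0.73 [310.4, 112.7, 85.7, 38.0] rim centre [0.54  0.323 0.179] n [ 0.019 -0.046  0.999] tilt 2.9 ext [0.135 0.129 0.016] 123 std 0.0031
top 0.58 [184.3, 202.9, 52.6, 51.4] rim centre [0.546 0.307 0.185] n [-0.592  0.799  0.105] tilt 84.0 ext [0.132 0.115 0.286] 114 std 0.0169
[0.44565598 0.30011018 0.16320669] [ 0.99697726 -0.00614041 -0.07507329  0.01904312] 0.013010632804950685 107.85862801596522 19.15 0.0011551290571865708
```

View pics/f.png

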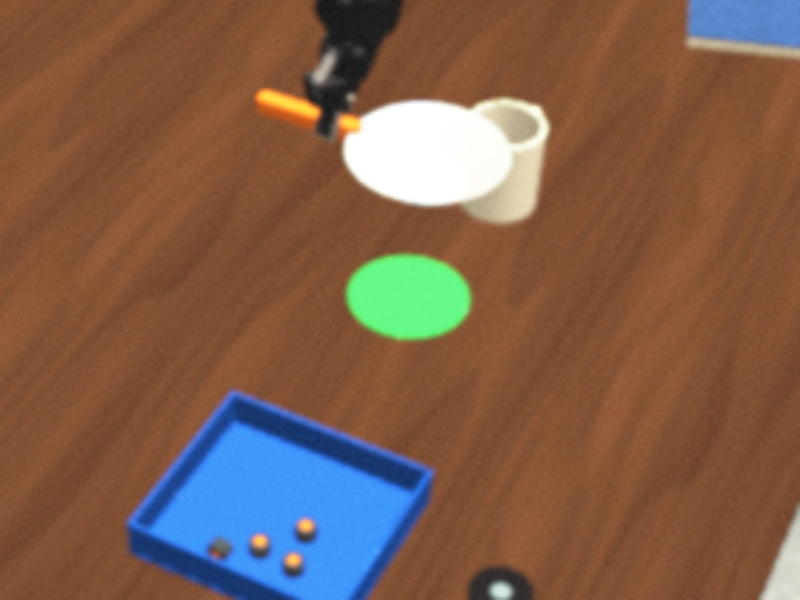

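The four cores are in the tray, at (220,548), (259,544), (305,528) and (292,563). The empty pan at (428,152) is held level and still over the mat: centre about (0.54, 0.31), underside about 0.15 m, tilt under 3°. Handing in.

```bash
python3 -c "
from h import *
print(close_job())"
```

```text
the job is handed in; nothing more can be done
None
```

The job is handed in: all four cores are in the tray and the empty pan is held level about 15 cm above the mat, but the first grasp slipped and pulled the pan partly off its riser before I regrasped it (no cores spilled; no verdict was returned).

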